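# Secure the thinner bottle and take off its safety cap

## Task

Swing the yellow retaining flap of the bottle stand shut, so that its tabs drop behind the rims and the bottle is held down. Then press the red push-and-turn cap down, twist it counter-clockwise until it is free, lift it straight up well clear of the neck and finish while still holding it, upright and still, above the bottle. Leave the bottle seated upright in the closed stand and do not disturb the other things on the bench.

Things in the scene. Friction and masses are not known exactly. Their poses are not given: they have to be found in the camera images.
- stand: Grey metal bottle stand bolted to the bench. Origin: on the bench top under the bottle's place; x points from the flap's hinge to the bottle (roughly away from the robot), z up. Base 8 mm thick, x = -155 to +70 mm, 124 mm wide in y. Walls 22 mm high round the bottle's foot keep it from turning; two steel rims, 31 mm high, at x = -6, y = +-54 mm.
- flap (a joint): Yellow forked flap hinged along the stand's y axis: 0 rad is shut (level, tabs behind the rims), positive is open; 1.57 is upright, 1.75 the open stop, leaning toward the robot. Friction keeps it in place near upright; below about 0.8 rad it sinks shut by itself in a few seconds. A push of 1 N at its edge moves it.
- flap_hinge (a point): Flap's hinge line at mid width: 125 mm in -x of the stand's origin, 35.5 mm above the bench. The flap is a 5 mm plate, 112 mm wide, solid to 88 mm from the hinge, then two 19 mm wide tines with a 74 mm gap that straddle the bottle. Shut, its upper face is 38 mm above the bench.
- flap_edge (a point): Middle of the line joining the tips of the flap's tines, 130 mm from the hinge.
- bottle: White squeeze bottle with red paint splashes, body 66 mm across, about 0.7 kg, loose in the stand; its 84 mm square, 24 mm high black foot sits in the stand's well (1.5 mm play). Origin: centre of its underside, 8 mm above the bench; z up, x and y along the stand's. Its body ends 184 mm above its origin (48 mm across there); above that is a 35 mm wide neck.
- cap: Red ribbed round cap, 50 mm across, 44 mm high, 30 g, white bar on top along its x axis. Origin: centre of its underside; locked, that is 193 mm above the bottle's origin (cap top 245 mm above the bench) and its x axis is along the bottle's. A firm grip round its sides at any yaw serves to press, turn and lift it.
- tape_blue: Bystander: roll of blue tape lying flat, 104 mm across, 25 mm high; origin: centre of its underside.
- brush: Bystander: flat paint brush lying down, 214 mm long; origin under its middle.
- red_marker: Bystander: white marker with red cap lying down, 140 mm long; origin under its middle.
- lid: Bystander: paint-stained tin lid, 93 mm across, lying flat; origin: centre of its underside.
- toner_blue: Bystander: small dark blue dropper bottle with black cap, 42 mm across, 110 mm high, behind or right of the stand; origin: centre of its underside.
- toner_yellow: Bystander: small yellow dropper bottle with black cap, 42 mm across, 114 mm high, behind or right of the stand; origin: centre of its underside.
- neck_top (a point): Top of the bottle's neck, on its axis, 209.5 mm above its origin. A spring here pushes the cap up (4 N at first, 9 N after its 7.5 mm stroke). Pushed at least 4 mm down (5 to 6 is right) the cap turns, only counter-clockwise from above; it is free from about 50 degrees (65 is mid gap) to its stop at about 80. It then rises 7 mm by spring and lifts straight off; 30 mm clears the neck.

How it is judged (in metres and radians):
On the way, in this order (a step that is already met when the one before it is completed fails the run):
1. the flap is swung shut, tabs behind the rims (value of joint flap below 0.05 rad), for 0.2 s.
2. with the flap shut, the cap is pressed down on the bottle (value of joint flap below 0.08 rad and z of cap in the frame of bottle below 0.19 m), for 0.05 s.
3. the cap is twisted to where it comes free, still on the neck (value of joint flap below 0.08 rad and angle between the x axis of cap and the x axis of bottle, either way round above 0.7 rad and z of cap in the frame of bottle below 0.2 m), for 0.05 s.
At the end, for the whole second after the job is handed in: Fingers hold the cap still, upright (0.3 rad), underside at least 30 mm above its locked height, within 40 mm of the bottle's axis, touching neither bottle nor stand; flap shut (0.08 rad); bottle upright (0.06 rad) on its well's floor (z of cap in the frame of bottle above 0.223 m and horizontal distance between cap and bottle below 0.04 m and angle between cap's own z axis and vertical below 0.3 rad and linear speed of cap below 0.03 m/s and contact force between the fingers and cap above 1 N and contact force between each of bottle, stand and cap below 0.05 N and value of joint flap below 0.08 rad and angle between bottle's own z axis and vertical below 0.06 rad and distance between bottle and stand below 0.014 m); the arm keeps its last pose, push and grip.
It fails at once if the bottle is tipped or pulled out of the stand (angle between bottle's own z axis and vertical above 0.2 rad or distance between bottle and stand above 0.03 m).
It fails at once if a bystander is knocked away (distance of any of tape_blue, brush, red_marker, lid, toner_blue, toner_yellow from where it was at the start of the episode above 0.03 m).
It also fails if it takes over 51 s, if anything falls off the work surface, if the arm or the gripper's body presses on something with over 40 N, if the wrist force passes 120 N, or if a joint passes its speed limit or range.

## Robot

A 6-joint arm with a two-finger parallel gripper is mounted at the origin on a cart in front of the work surface, level with it; the furniture and walls round the work are solid. World frame = base frame: x ahead of the robot, y to its left, z up, the work surface at z = 0. Lengths are in m, angles in degrees, forces in N, time in s.
With the tool pointing down it reaches from about 0.35 to 0.875 m from the base axis. Payload 4.2 kg.
Tool frame: the origin (TCP) lies between the finger pads; the fingertips stand 22 mm ahead of it and the grasp point (between the pads) lies 3 mm ahead of it; z points along the fingers, y is the direction in which the jaws open and shut (so a half turn about z gives the same grasp; the last joint's range is limited). The gripper opens to 85 mm and grips with 20 to 120 N. Pads are 22 mm wide; open, the fingers measure 114 mm over their backs; the gripper's body (76 mm by 85 mm) begins 54 mm behind the grasp point. The pads swing forward as they close: fully open they stand 13 mm farther back than shut.
Start: joints at [-57.834, 22.042, 0.453, 0, -68.411, -14.817], TCP at [0.186, -0.597, 0.253] pointing down, gripper open.
Joint ranges: [-179.83, 179.83], [-69.29, 118.12], [-61.27, 80.66], [-181.25, 117.63], [-171.15, -9.14], [-177.46, 177.46]. Speed limits (degrees/s): [159.86, 159.86, 180, 180, 180, 180].

## Interface

Orientations are given as [roll, pitch, yaw] about the fixed x, y, z axes, in that order (R = Rz(yaw) Ry(pitch) Rx(roll)).
In Python, from workcell import robot, viewer gives the robot as it stands.
- The arm moves only by the tool drive_tool, never from a script. Its argument "commands" is a list that holds one entry, the list of rows, each a list of 6 numbers: the shift along the tool's x, y, z in cm, then the turn, a rotation vector about the tool's x, y, z in rad. In form: [[[tx, ty, tz, rx, ry, rz], ...]]. A call has exactly 5 rows; each row is the pose to reach, as a shift and turn from the pose commanded when the call began, along the tool's axes at that moment; what a row does not reach only later rows make up. A row lasts 1/12 s, in which the tool goes at most 41.7 mm and 7.16 degrees, less where a joint would pass 70% of its speed; a pose out of reach is approached as far as the arm can. A call with a gripper value outside its range is refused whole. "grip" is the closure, from 0 (fully open) to 1 (shut), set as the call begins (left out, the last holds). The fingers move at their own pace and stop on an object; "grip_force" is the grip in N (left out, the last holds). Time passes only in rows, so rows that repeat a pose let the fingers close, or fill a call up. It gives the time, the measured TCP pose, the force and the opening at its end, in the units of the state.
- robot.get_state(): the state, without advancing time (a new reading comes with each control period).
- viewer.snapshot(name): name is "scene" or "top"; returns a dict with "color" (400x640x3 uint8, red, green, blue), "fov_y" (degrees; the focal length in pixels is half the picture's height over the tangent of half this angle, whatever the lens; pixels are square), "cx", "cy" (the principal point, pixels), "T" (4x4, takes a point from camera to world coordinates). Camera axes: x right, y up, looking along -z (the intrinsics and any distortion apply to the point x, -y, -z); pixel columns grow to the right and rows downward; lengths in m; the calibration is good to about 2 mm. A picture is of the moment at which its call begins. There is no depth.
- robot.finish_job(): hands the job in, once; it reports no verdict.
The state is a dict: "clock": time; "qpos": joint angles; "dq": joint speeds; "tau": joint torques, N m; "position": TCP position; "ee_rot": TCP orientation; "ft_force": force on the tool from outside, world axes, zero at the start; "moment": the same for the moment, N m; "grip_width": finger opening in m.
Only numpy, scipy, OpenCV 4.12 (cv2) and the standard library are available. Lean on these libraries where they do the work, as an engineer would, in place of code of your own. Each camera call takes 0.05 s, during which the arm holds its last target.

## Working session

There is one attempt and no reset: what is moved stays moved. The work goes in short steps, Python scripts to look and compute and a tool call to move; the robot and the scene stay as the last step left them, time stands still between calls to the robot, and variables do not carry over. Pictures are saved under pics/ and viewed, and the job is handed in when it is done.

Besides the shell and the picture viewer there is one more tool, called as name(argument=value, ...) on one line, values as JSON. drive_tool: Moves the arm, as the interface text tells. Its arguments: {"type":"object","properties":{"commands":{"type":"array"},"grip":{"type":"number"},"grip_force":{"type":"number"}},"required":["commands"]}

```bash
mkdir -p pics
cat > h.py <<'E'
import numpy as np, cv2
from workcell import robot, viewer
def snap(n,out):
    s=viewer.snapshot(n); cv2.imwrite('pics/'+out,s['color'][:,:,::-1]); 
    np.savez('pics/'+out+'.npz',**{k:np.array(v) for k,v in s.items()}); return s
E
python3 - <<'E'
from h import *
for n in ['scene','top']:
    s=snap(n,n+'0.png'); print({k:v for k,v in s.items() if k!='color'})
print(robot.get_state())
E
```

```text
{'fov_y': 43.658892120904895, 'cx': 319.6307160851742, 'cy': 201.72422104100664, 'T': array([[-0.69534038,  0.34886283, -0.62832832, -0.40373477],
       [-0.71861503, -0.34930844,  0.60131194,  0.99643357],
       [-0.009705  ,  0.86964265,  0.49358634,  0.94550748],
       [ 0.        ,  0.        ,  0.        ,  1.        ]])}
{'fov_y': 45.46007853440968, 'cx': 322.266711218366, 'cy': 198.5055292961669, 'T': array([[ 0.05718879,  0.97475343, -0.21583601,  0.30308968],
       [-0.99835621,  0.05665533, -0.00866306,  0.05811818],
       [ 0.00378391,  0.21597665,  0.9763912 ,  1.53605867],
       [ 0.        ,  0.        ,  0.        ,  1.        ]])}
{'clock': 0.1, 'qpos': array([-5.78377495e+01,  2.20862963e+01,  3.86948910e-01, -2.49194026e-02,
       -6.84096530e+01, -1.48163652e+01]), 'dq': array([-0.04403876, -0.04066187,  0.2928494 , -0.08862336, -0.01674467,
        0.07477473]), 'tau': array([-5.19523837e-04, -3.93319130e+01,  1.88928866e+01,  4.19790834e+00,
       -2.60782137e-03,  3.69374035e-06]), 'position': array([ 0.18621128, -0.59611766,  0.25232807]), 'ee_rot': array([ 1.79888701e+02, -5.49054539e-03, -1.62663301e+02]), 'ft_force': array([ 0.0893081 , -0.20299825,  0.68175835]), 'moment': array([-0.00381849, -0.04732846, -0.00829989]), 'grip_width': 0.08525347246777995}
```

View pics/scene0.png

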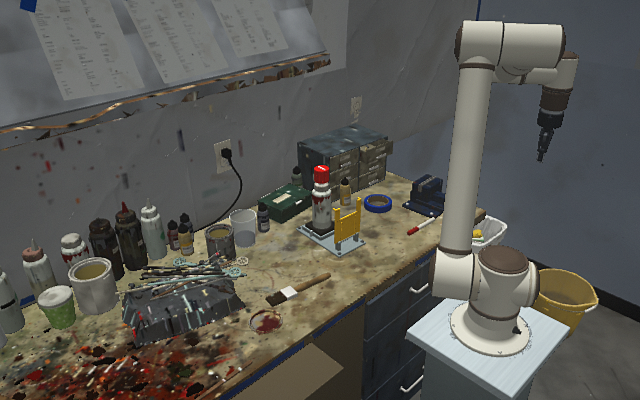

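View pics/top0.png

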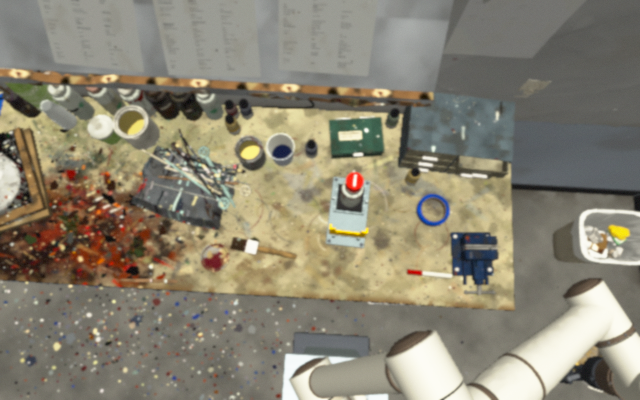

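Run:
```python
import cv2
a=cv2.imread('pics/top0.png'); cv2.imwrite('pics/tc.png',cv2.resize(a[150:260,300:440],None,fx=5.5,fy=5.4,interpolation=cv2.INTER_CUBIC))
a=cv2.imread('pics/scene0.png'); cv2.imwrite('pics/sc.png',cv2.resize(a[155:265,270:410],None,fx=5.5,fy=5.4,interpolation=cv2.INTER_CUBIC))
```

```text
(no output)
```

View pics/tc.png

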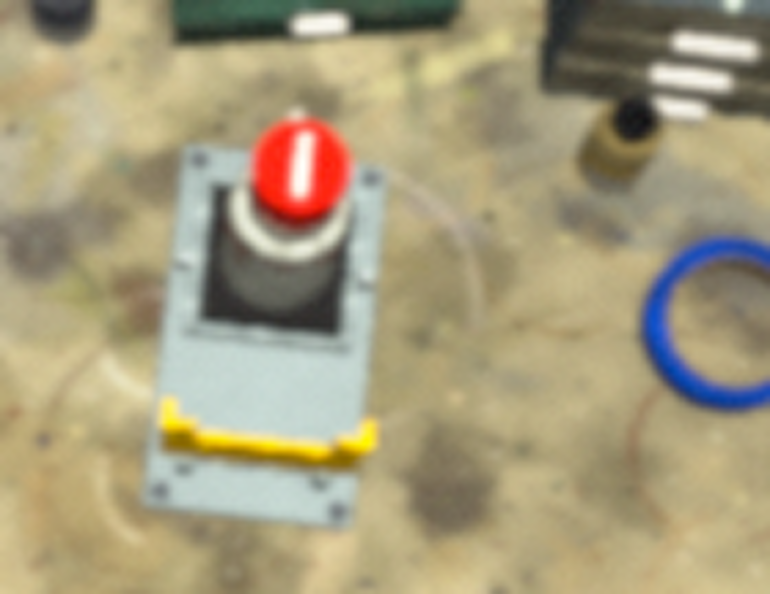

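View pics/sc.png

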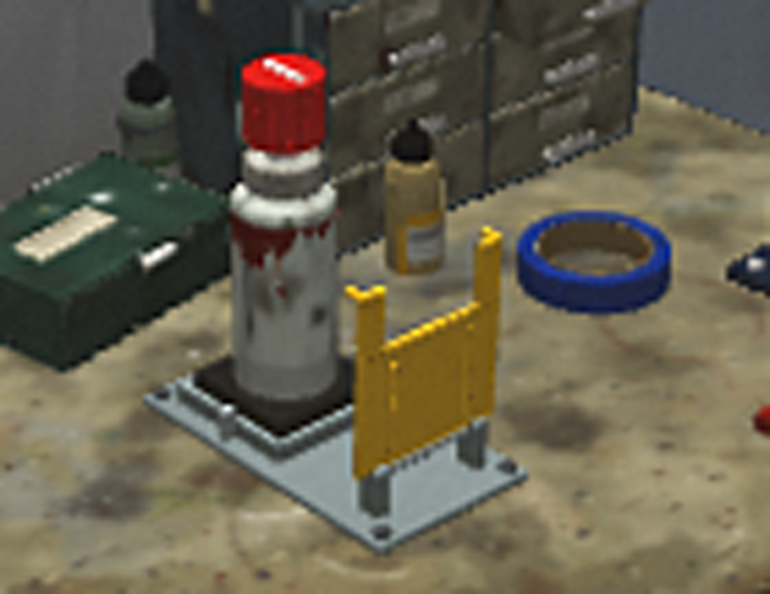

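```bash
cat >> h.py <<'E'
def project(s,P):
    T=np.array(s['T']); f=200/np.tan(np.radians(float(s['fov_y']))/2)
    c=(np.atleast_2d(P)-T[:3,3])@T[:3,:3]
    return np.c_[float(s['cx'])+f*c[:,0]/-c[:,2], float(s['cy'])-f*c[:,1]/-c[:,2]]
def ray(s,uv,z):
    T=np.array(s['T']); f=200/np.tan(np.radians(float(s['fov_y']))/2)
    d=T[:3,:3]@np.array([(uv[0]-float(s['cx']))/f,-(uv[1]-float(s['cy']))/f,-1])
    return T[:3,3]+d*(z-T[2,3])/d[2]
def S2W(p,P):
    P=np.atleast_2d(P); c,s=np.cos(p[2]),np.sin(p[2])
    return np.c_[p[0]+c*P[:,0]-s*P[:,1],p[1]+s*P[:,0]+c*P[:,1],P[:,2]]
E
cat > fit.py <<'E'
from h import *
from scipy.optimize import least_squares
t=dict(np.load('pics/top0.png.npz')); s=dict(np.load('pics/scene0.png.npz'))
u=lambda p,o:np.array([(np.array(q)+.5)/[5.5,5.4]-.5+o for q in p])
tp=u([(185,145),(387,170),(147,503),(350,525),(302,170)],[300,150])
sp=u([(145,400),(382,550),(525,473),(284,76)],[270,155])
tP=np.array([(70,62,8),(70,-62,8),(-155,62,8),(-155,-62,8),(0,0,245)])/1e3
sP=np.array([(70,62,8),(-155,62,8),(-155,-62,8),(0,0,245)])/1e3
def r(p,parts=False):
    a=project(t,S2W(p,tP))-tp; b=project(s,S2W(p,sP))-sp
    return np.r_[a.ravel(),b.ravel()]
q=least_squares(r,[.6,0,0]); print(q.x,np.degrees(q.x[2])); print(r(q.x).reshape(-1,2).round(2))
# white bar
for a in [((306,135),(297,197))]:
    A,B=[ray(t,u([x],[300,150])[0],.245) for x in a]; d=A-B; print('bar yaw',np.degrees(np.arctan2(d[1],d[0])))
print('flap bases', S2W(q.x,[[-.125,0,.0355]]))
for n,x in [('tape',(433,210)),('marker',(430,273)),('brush',(265,248)),('lid',(213,257)),('toner',(412,178))]: print(n,ray(t,x,.01).round(3))
E
python3 fit.py
```

```text
[ 0.64492951 -0.01660114 -0.05955119] -3.412031569367084
[[-0.41 -0.26]
 [ 0.12 -0.63]
 [-1.33  0.68]
 [ 0.18  1.12]
 [-0.28 -0.52]
 [-0.61 -1.12]
 [-0.04 -0.46]
 [ 1.39 -0.69]
 [ 0.14 -1.13]]
bar yaw -5.394875496315566
flap bases [[ 0.52015109 -0.00916164  0.0355    ]]
tape [ 0.623 -0.291  0.01 ]
marker [ 0.419 -0.283  0.01 ]
brush [0.468 0.245 0.01 ]
lid [0.43  0.408 0.01 ]
toner [ 0.727 -0.221  0.01 ]
```

```bash
cat >> h.py <<'E'
from scipy.spatial.transform import Rotation as R
ORI=dict(down=lambda yaw,a=0: R.from_euler('z',yaw,degrees=True)*R.from_euler('x',180,degrees=True)*R.from_euler('y',-a,degrees=True))
def pose():
    s=robot.get_state(); return np.array(s['position']),R.from_euler('xyz',s['ee_rot'],degrees=True),s
def rel(targets,start=None):
    if start is None:
        p,r,_=pose()
    else: p,r=start
    for tp,tr in targets:
        d=r.inv().apply(np.array(tp)-p)*100; w=(r.inv()*tr).as_rotvec()
        print(d.round(2).tolist(),w.round(3).tolist(), 'deg',np.degrees(np.linalg.norm(w)).round(1))
E
python3 - <<'E'
from h import *
t=dict(np.load('pics/top0.png.npz'));s=dict(np.load('pics/scene0.png.npz'))
p=[.6449,-.0166,-.0596]
for a in (1.4,1.5,1.57,1.65,1.75):
    P=[(-.125+.13*np.cos(a),y,.0355+.13*np.sin(a)) for y in (.05,-.05)]
    q=project(t,S2W(p,P)); print(a,((q-[300,150]+.5)*[5.5,5.4]-.5).round().tolist(), ((project(s,S2W(p,P))-[270,155]+.5)*[5.5,5.4]-.5).round().tolist())
o=ORI['down'](176.6,30); print(o.as_matrix().round(2))
rel([((.35,-.25,.26),o),((.42,-.01,.22),o),((.455,-.007,.125),o)])
E
```

```text
1.4 [[176.0, 378.0], [364.0, 399.0]] [[338.0, 280.0], [465.0, 224.0]]
1.5 [[174.0, 401.0], [362.0, 423.0]] [[353.0, 286.0], [480.0, 230.0]]
1.57 [[172.0, 418.0], [360.0, 439.0]] [[364.0, 291.0], [491.0, 235.0]]
1.65 [[169.0, 437.0], [358.0, 458.0]] [[376.0, 299.0], [504.0, 242.0]]
1.75 [[167.0, 461.0], [356.0, 482.0]] [[392.0, 310.0], [519.0, 252.0]]
[[-0.86  0.06  0.5 ]
 [ 0.05  1.   -0.03]
 [-0.5   0.   -0.87]]
[-25.95, 28.16, -0.71] [0.097, -0.518, 0.353] deg 36.4
[-39.78, 48.98, 3.32] [0.097, -0.518, 0.353] deg 36.4
[-43.21, 48.2, 12.82] [0.097, -0.518, 0.353] deg 36.4
```

drive_tool(commands=[[[-2.6, 2.8, 0, 0.01, -0.05, 0.035], [-5.2, 5.6, 0, 0.02, -0.1, 0.07], [-7.8, 8.4, 0, 0.03, -0.15, 0.1], [-10.4, 11.2, 0, 0.04, -0.2, 0.14], [-13, 14, 0, 0.05, -0.26, 0.18]]], grip=1, grip_force=40)

```text
clock: 0.52
position: [0.2692, -0.4225, 0.2528]
ee_rot: [-178.5, 15.2, -173.0]
ft_force: [0.9, 0.1, 0.0]
grip_width: 0.0254
```

Run:
```python
from h import *
p,r,s=pose(); print(s['clock'],p,s['ee_rot'],s['qpos'].round(1))
o=ORI['down'](176.6,30)
rel([((.35,-.25,.26),o),((.42,-.01,.22),o),((.455,-.007,.125),o)])
```

```text
0.5167 [ 0.26924711 -0.42246946  0.25283742] [-178.52407499   15.20051428 -172.97197025] [-45.7   7.  -16.5 -13.4 -56.6 -31. ]
[-9.96, 16.17, 1.55] [0.045, -0.255, 0.172] deg 17.8
[-18.45, 39.3, 7.41] [0.045, -0.255, 0.172] deg 17.8
[-19.34, 39.43, 17.49] [0.045, -0.255, 0.172] deg 17.8
```

drive_tool(commands=[[[-2, 3.4, 0.3, 0.01, -0.05, 0.035], [-4, 6.8, 0.6, 0.02, -0.1, 0.07], [-6, 10.2, 0.9, 0.03, -0.15, 0.1], [-8, 13.6, 1.2, 0.04, -0.2, 0.14], [-10, 17, 1.5, 0.045, -0.255, 0.172]]])

```text
clock: 0.93
position: [0.3488, -0.242, 0.261]
ee_rot: [-180.0, 30.1, 176.5]
ft_force: [1.5, 0.3, 0.0]
grip_width: -0.0001
```

Run:
```python
from h import *
p,r,s=pose(); print(s['clock'],p,s['ee_rot'],s['qpos'].round(1))
o=ORI['down'](176.6,30)
rel([((.40,-.08,.24),o),((.42,-.01,.22),o),((.455,-.007,.125),o)])
```

```text
0.9333 [ 0.34879089 -0.24201865  0.26096758] [-179.99796041   30.10876419  176.51651011] [-18.3  -9.1 -35.4 -12.9 -35.1 -66.6]
[-2.52, 16.48, 3.88] [-0.001, 0.002, -0.001] deg 0.1
[-2.87, 23.59, 6.4] [-0.001, 0.002, -0.001] deg 0.1
[-1.11, 24.1, 16.36] [-0.001, 0.002, -0.001] deg 0.1
```

drive_tool(commands=[[[-0.6, 4, 0.8, 0, 0, 0], [-1.2, 8, 1.6, 0, 0, 0], [-1.8, 12, 2.4, 0, 0, 0], [-2.4, 15.8, 3.5, 0, 0, 0], [-2.7, 19.5, 5, 0, 0, 0]]])

```text
clock: 1.35
position: [0.3876, -0.1166, 0.244]
ee_rot: [-179.8, 29.9, 176.7]
ft_force: [0.9, -2.2, -0.6]
grip_width: -0.0003
```

Run:
```python
from h import *
p,r,s=pose(); print(s['clock'],p,s['ee_rot'],s['qpos'].round(1))
o=ORI['down'](176.6,30)
rel([((.42,-.01,.22),o),((.455,-.007,.125),o)])
```

```text
1.35 [ 0.38763274 -0.11658548  0.24403904] [-179.75116422   29.86165837  176.72607501] [  10.5  -13.6  -52.6   18.4  -22.9 -119.1]
[-1.08, 10.84, 3.34] [-0.003, -0.002, 0.002] deg 0.3
[0.64, 11.38, 13.31] [-0.003, -0.002, 0.002] deg 0.3
```

Run:
```python
from h import *
o=ORI['down'](176.6,18)
rel([((.42,-.05,.23),o),((.45,-.008,.17),o),((.455,-.007,.115),o)])
```

```text
[-1.77, 6.84, 2.61] [-0.003, 0.207, 0.002] deg 11.9
[-1.18, 11.24, 9.16] [-0.003, 0.207, 0.002] deg 11.9
[1.13, 11.39, 14.18] [-0.003, 0.207, 0.002] deg 11.9
```

drive_tool(commands=[[[-0.6, 1.5, 0.6, 0, 0.07, 0], [-1, 3, 1.2, 0, 0.14, 0], [-1.4, 5, 1.8, 0, 0.207, 0], [-1.8, 7, 3.2, 0, 0.207, 0], [-1.6, 9, 5.5, 0, 0.207, 0]]])

```text
clock: 1.77
position: [0.4374, -0.0291, 0.2058]
ee_rot: [-179.9, 18.3, 176.6]
ft_force: [0.3, -0.6, -0.4]
grip_width: 0.0002
```

Run:
```python
from h import *
p,r,s=pose(); print(s['clock'],p,s['ee_rot'],s['qpos'].round(1))
o=ORI['down'](176.6,18)
rel([((.45,-.008,.17),o),((.455,-.007,.115),o)])
```

```text
1.7667 [ 0.43735637 -0.02906551  0.20580621] [-179.89786577   18.26933474  176.59232734] [  22.2   -2.1  -45.2   15.3  -31.2 -127.6]
[0.04, 2.18, 3.75] [-0.002, 0.005, -0.0] deg 0.3
[1.3, 2.32, 9.13] [-0.002, 0.005, -0.0] deg 0.3
```

drive_tool(commands=[[[0, 1.2, 2, 0, 0, 0], [0.1, 2.2, 4, 0, 0, 0], [0.5, 2.3, 6, 0, 0, 0], [0.9, 2.3, 8, 0, 0, 0], [1.3, 2.3, 9.1, 0, 0, 0]]])

```text
clock: 2.18
position: [0.4501, -0.0092, 0.1114]
ee_rot: [-179.6, 17.5, 176.7]
ft_force: [8.2, 14.5, -1.1]
grip_width: 0.0002
```

Run:
```python
from h import *
p,r,s=pose(); print(s['clock'],p,s['ee_rot'],s['qpos'].round(1))
snap('scene','s1.png');a=cv2.imread('pics/s1.png'); cv2.imwrite('pics/s1c.png',cv2.resize(a[155:265,270:410],None,fx=5,fy=5,interpolation=cv2.INTER_CUBIC))
o=ORI['down'](176.6,18)
T=[]
h=S2W([.6449,-.0166,-.0596],[[-.125,0,.0355]])[0]
u=np.array([np.cos(.0596),-np.sin(.0596),0]); z=np.array([0,0,1.])
for th in (1.57,1.4,1.2,1.0,.8,.6,.4,.2,0.05):
    rr=.058+ .0*th
    n=-np.sin(th)*u+np.cos(th)*z  # upper face normal
    c=h+rr*(np.cos(th)*u+np.sin(th)*z)+n*.0025
    tip=c+ n*0.010
    T.append((tip-.022*o.as_matrix()[:,2],o)); print(th,T[-1][0].round(3))
rel(T)
```

```text
2.1833 [ 0.4501387  -0.00917716  0.11143242] [-179.57242627   17.48974251  176.72585384] [  17.4    8.4  -58.9   45.4   -9.1 -154.9]
1.57 [ 0.501 -0.008  0.114]
1.4 [ 0.511 -0.009  0.116]
1.2 [ 0.523 -0.009  0.115]
1.0 [ 0.534 -0.01   0.112]
0.8 [ 0.545 -0.011  0.107]
0.6 [ 0.554 -0.011  0.099]
0.4 [ 0.562 -0.012  0.091]
0.2 [ 0.568 -0.012  0.08 ]
0.05 [ 0.571 -0.012  0.072]
[-5.21, 0.63, 1.1] [-0.014, -0.015, 0.006] deg 1.2
[-6.2, 0.62, 1.27] [-0.014, -0.015, 0.006] deg 1.2
[-7.31, 0.62, 1.68] [-0.014, -0.015, 0.006] deg 1.2
[-8.31, 0.62, 2.31] [-0.014, -0.015, 0.006] deg 1.2
[-9.18, 0.63, 3.13] [-0.014, -0.015, 0.006] deg 1.2
[-9.86, 0.64, 4.09] [-0.014, -0.015, 0.006] deg 1.2
[-10.33, 0.65, 5.18] [-0.014, -0.015, 0.006] deg 1.2
[-10.58, 0.66, 6.34] [-0.014, -0.015, 0.006] deg 1.2
[-10.62, 0.68, 7.23] [-0.014, -0.015, 0.006] deg 1.2
```

View pics/s1c.png

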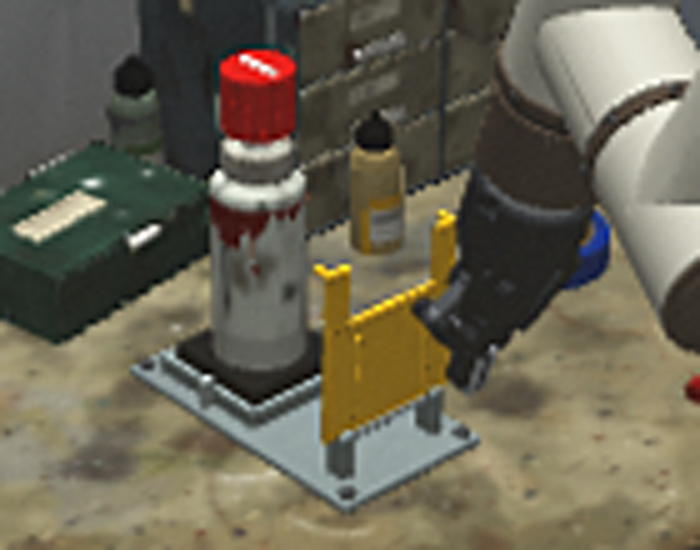

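drive_tool(commands=[[[-0.3, 0, -0.7, 0, 0.05, 0], [-0.5, 0, -1.4, 0, 0.1, 0], [-1, 0, -1.3, 0, 0.15, 0], [-1.6, 0.1, -1.1, 0, 0.15, 0], [-2.2, 0.2, -0.9, 0, 0.15, 0]]])

```text
clock: 2.65
position: [0.473, -0.0062, 0.1311]
ee_rot: [179.9, 9.5, 176.5]
ft_force: [1.5, 1.0, 0.1]
grip_width: 0.0001
```

```bash
cat > arc.py <<'E'
from h import *
import sys
yaw,a,rr=map(float,sys.argv[1:4])
p,r,s=pose(); print(s['clock'],p,s['ee_rot'],s['qpos'].round(1),s['ft_force'].round(1))
o=ORI['down'](yaw,a)
T=[]
h=S2W([.6449,-.0166,-.0596],[[-.125,0,.0355]])[0]
u=np.array([np.cos(.0596),-np.sin(.0596),0]); z=np.array([0,0,1.])
for th in (1.57,1.4,1.2,1.0,.8,.6,.4,.2,0.05):
    n=-np.sin(th)*u+np.cos(th)*z
    c=h+rr*(np.cos(th)*u+np.sin(th)*z)+n*.0025
    tip=c+ n*0.010*np.sin(th)
    T.append((tip-.022*o.as_matrix()[:,2],o)); print(th,T[-1][0].round(3))
rel(T)
E
python3 arc.py 176.6 9 .068
```

```text
2.65 [ 0.47301243 -0.00615821  0.13105936] [179.93311259   9.48978018 176.52614572] [  21.2   11.4  -38.9    7.5  -31.2 -120.9] [1.5 1.  0.1]
1.57 [ 0.504 -0.008  0.125]
1.4 [ 0.516 -0.009  0.126]
1.2 [ 0.53  -0.01   0.125]
1.0 [ 0.544 -0.011  0.12 ]
0.8 [ 0.557 -0.011  0.113]
0.6 [ 0.568 -0.012  0.102]
0.4 [ 0.577 -0.013  0.09 ]
0.2 [ 0.582 -0.013  0.075]
0.05 [ 0.584 -0.013  0.064]
[-2.99, -0.02, 1.09] [0.001, 0.009, -0.001] deg 0.5
[-4.18, -0.02, 1.18] [0.001, 0.009, -0.001] deg 0.5
[-5.56, -0.01, 1.55] [0.001, 0.009, -0.001] deg 0.5
[-6.86, -0.01, 2.23] [0.001, 0.009, -0.001] deg 0.5
[-8.0, -0.01, 3.19] [0.001, 0.009, -0.001] deg 0.5
[-8.92, -0.01, 4.4] [0.001, 0.009, -0.001] deg 0.5
[-9.56, -0.01, 5.8] [0.001, 0.009, -0.001] deg 0.5
[-9.88, -0.02, 7.32] [0.001, 0.009, -0.001] deg 0.5
[-9.89, -0.02, 8.49] [0.001, 0.009, -0.001] deg 0.5
```

drive_tool(commands=[[[-1.5, 0, 0.5, 0, 0, 0], [-3, 0, 1, 0, -0.03, 0], [-4.2, 0, 1.2, 0, -0.06, 0], [-5.5, 0, 1.6, 0, -0.1, 0], [-6.5, 0, 2, 0, -0.15, 0]]])

```text
clock: 3.07
position: [0.5384, -0.012, 0.1203]
ee_rot: [-179.9, 18.0, 176.5]
ft_force: [0.4, -2.3, 0.3]
grip_width: -0.0004
```

```bash
python3 arc.py 176.6 22 .06
python3 - <<'E'
from h import *
snap('scene','s2.png');a=cv2.imread('pics/s2.png'); cv2.imwrite('pics/s2c.png',cv2.resize(a[155:265,270:410],None,fx=5,fy=5,interpolation=cv2.INTER_CUBIC))
E
```

```text
3.0667 [ 0.53842167 -0.01201136  0.12025117] [-179.88118373   18.03235904  176.53844118] [  18.    15.4  -42.4   23.7  -16.7 -133.3] [ 0.4 -2.3  0.3]
1.57 [ 0.499 -0.008  0.116]
1.4 [ 0.51  -0.009  0.117]
1.2 [ 0.523 -0.009  0.116]
1.0 [ 0.535 -0.01   0.112]
0.8 [ 0.547 -0.011  0.106]
0.6 [ 0.557 -0.011  0.097]
0.4 [ 0.565 -0.012  0.085]
0.2 [ 0.57  -0.012  0.072]
0.05 [ 0.572 -0.012  0.062]
[3.86, 0.17, -0.8] [-0.002, -0.069, -0.001] deg 4.0
[2.82, 0.17, -0.59] [-0.002, -0.069, -0.001] deg 4.0
[1.65, 0.17, -0.1] [-0.002, -0.069, -0.001] deg 4.0
[0.57, 0.18, 0.65] [-0.002, -0.069, -0.001] deg 4.0
[-0.33, 0.18, 1.64] [-0.002, -0.069, -0.001] deg 4.0
[-1.0, 0.18, 2.82] [-0.002, -0.069, -0.001] deg 4.0
[-1.39, 0.19, 4.14] [-0.002, -0.069, -0.001] deg 4.0
[-1.48, 0.19, 5.53] [-0.002, -0.069, -0.001] deg 4.0
[-1.34, 0.19, 6.57] [-0.002, -0.069, -0.001] deg 4.0
```

View pics/s2c.png

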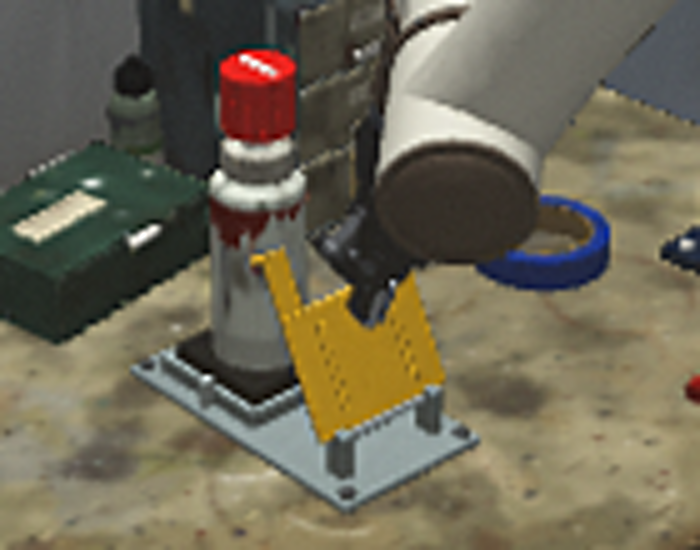

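drive_tool(commands=[[[-0.5, 0, 0.6, 0, 0.02, 0], [-0.9, 0.1, 1.3, 0, 0.04, 0], [-1.3, 0.1, 2, 0, 0.05, 0], [-1.6, 0.1, 2.7, 0, 0.06, 0], [-1.8, 0.1, 3.4, 0, 0.06, 0]]])

```text
clock: 3.53
position: [0.5654, -0.0135, 0.0929]
ee_rot: [-179.8, 14.4, 176.6]
ft_force: [0.1, 0.2, 1.0]
grip_width: 0.0001
```

```bash
python3 arc.py 176.6 14 .06
```

```text
3.5333 [ 0.56544367 -0.01346239  0.09293154] [-179.77552052   14.42457704  176.56191411] [  17.2   21.1  -35.    14.7  -21.  -123.8] [0.1 0.2 1. ]
1.57 [ 0.502 -0.008  0.117]
1.4 [ 0.513 -0.009  0.118]
1.2 [ 0.526 -0.009  0.117]
1.0 [ 0.538 -0.01   0.113]
0.8 [ 0.55  -0.011  0.107]
0.6 [ 0.56  -0.012  0.097]
0.4 [ 0.567 -0.012  0.086]
0.2 [ 0.573 -0.012  0.073]
0.05 [ 0.574 -0.012  0.063]
[5.53, 0.14, -3.89] [-0.004, 0.007, -0.001] deg 0.5
[4.49, 0.14, -3.75] [-0.004, 0.007, -0.001] deg 0.5
[3.28, 0.15, -3.34] [-0.004, 0.007, -0.001] deg 0.5
[2.17, 0.15, -2.65] [-0.004, 0.007, -0.001] deg 0.5
[1.2, 0.15, -1.72] [-0.004, 0.007, -0.001] deg 0.5
[0.46, 0.16, -0.59] [-0.004, 0.007, -0.001] deg 0.5
[-0.02, 0.16, 0.71] [-0.004, 0.007, -0.001] deg 0.5
[-0.19, 0.17, 2.09] [-0.004, 0.007, -0.001] deg 0.5
[-0.12, 0.17, 3.14] [-0.004, 0.007, -0.001] deg 0.5
```

drive_tool(commands=[[[0, 0, 0.7, 0, 0, 0], [0, 0, 1.4, 0, 0.01, 0], [0, 0, 2.1, 0, 0.02, 0], [0.1, 0, 2.7, 0, 0.03, 0], [0.1, 0, 3.2, 0, 0.04, 0]]])

```text
clock: 3.95
position: [0.571, -0.0144, 0.0609]
ee_rot: [-179.7, 12.0, 176.6]
ft_force: [-3.1, -0.2, 8.3]
grip_width: 0.0
```

Run:
```python
from h import *
p,r,s=pose(); print(s['clock'],p,s['ee_rot'],s['qpos'].round(1),s['ft_force'].round(1))
snap('scene','s3.png');a=cv2.imread('pics/s3.png'); cv2.imwrite('pics/s3c.png',cv2.resize(a[155:265,270:410],None,fx=5,fy=5,interpolation=cv2.INTER_CUBIC))
```

```text
3.95 [ 0.57096622 -0.01442594  0.06085406] [-179.71030611   11.96106865  176.57273529] [  16.6   25.1  -33.3   12.3  -20.9 -121.1] [-3.1 -0.2  8.3]
```

View pics/s3c.png

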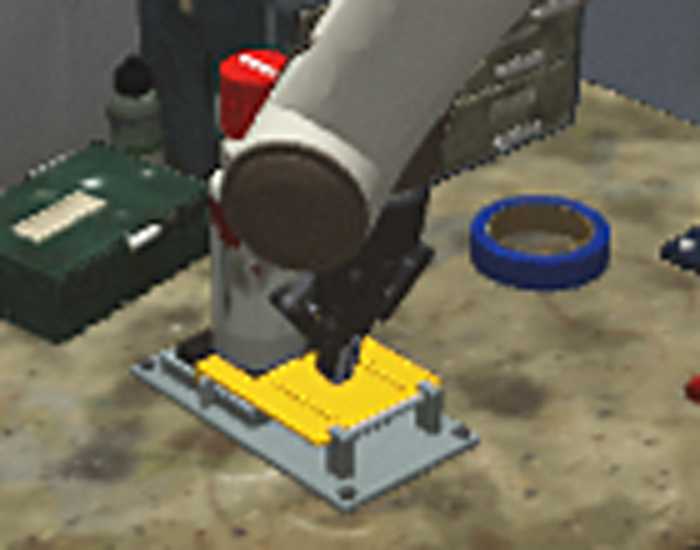

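drive_tool(commands=[[[0, 0, 0.15, 0, 0, 0], [0, 0, 0.15, 0, 0, 0], [0, 0, 0.1, 0, 0, 0], [0.3, 0, -1.5, 0, 0, 0], [0.8, 0, -4.5, 0, 0, 0]]])

```text
clock: 4.42
position: [0.5526, -0.0135, 0.1014]
ee_rot: [-179.6, 11.7, 176.6]
ft_force: [-0.0, 0.7, 0.2]
grip_width: -0.0004
```

Run:
```python
from h import *
p,r,s=pose(); print(s['clock'],p,s['ee_rot'],s['qpos'].round(1),s['ft_force'].round(1))
o=ORI['down'](176.6,0)
rel([((.54,-.015,.15),ORI['down'](176.6,12)),((.53,-.015,.25),ORI['down'](176.6,12)),((.53,-.015,.30),o),((.645,-.0166,.30),o)])
```

```text
4.4167 [ 0.55257101 -0.01353416  0.1013902 ] [-179.60921341   11.67626985  176.56133407] [  17.5   20.2  -32.7   10.1  -26.7 -119.6] [-0.   0.7  0.2]
[0.24, -0.26, -5.01] [-0.007, -0.006, -0.001] deg 0.5
[-0.81, -0.38, -15.01] [-0.007, -0.006, -0.001] deg 0.5
[-1.82, -0.42, -19.9] [-0.007, 0.204, -0.001] deg 11.7
[-13.07, 0.13, -17.58] [-0.007, 0.204, -0.001] deg 11.7
```

drive_tool(commands=[[[0.1, -0.1, -4, 0, 0, 0], [0.2, -0.2, -8, 0, 0, 0], [-0.4, -0.3, -12, 0, 0, 0], [-0.8, -0.4, -16, 0, 0.1, 0], [-1.8, -0.4, -20, 0, 0.2, 0]]], grip=0)

```text
clock: 4.83
position: [0.5284, -0.0149, 0.2859]
ee_rot: [-179.7, 2.5, 176.5]
ft_force: [1.2, 0.1, -1.1]
grip_width: 0.0605
```

Run:
```python
from h import *
p,r,s=pose(); print(s['clock'],p,s['ee_rot'],s['qpos'].round(1),s['ft_force'].round(1))
for n in('scene','top'): snap(n,n+'4.png')
a=cv2.imread('pics/scene4.png');b=cv2.imread('pics/top4.png')
cv2.imwrite('pics/c4.png',np.hstack([cv2.resize(x,None,fx=5,fy=5,interpolation=cv2.INTER_CUBIC) for x in (a[155:265,290:370],b[150:260,310:390])]))
o=ORI['down'](176.6,0)
rel([((.645,-.0166,.31),o),((.645,-.0166,.23),o)])
```

```text
4.8333 [ 0.52836169 -0.01485081  0.28592243] [-179.72108332    2.52092813  176.48945016] [  16.6   10.1  -12.     1.2  -65.6 -110.6] [ 1.2  0.1 -1.1]
[-11.08, 0.47, -1.46] [-0.004, 0.057, -0.003] deg 3.3
[-10.62, 0.5, 6.53] [-0.004, 0.057, -0.003] deg 3.3
```

View pics/c4.png

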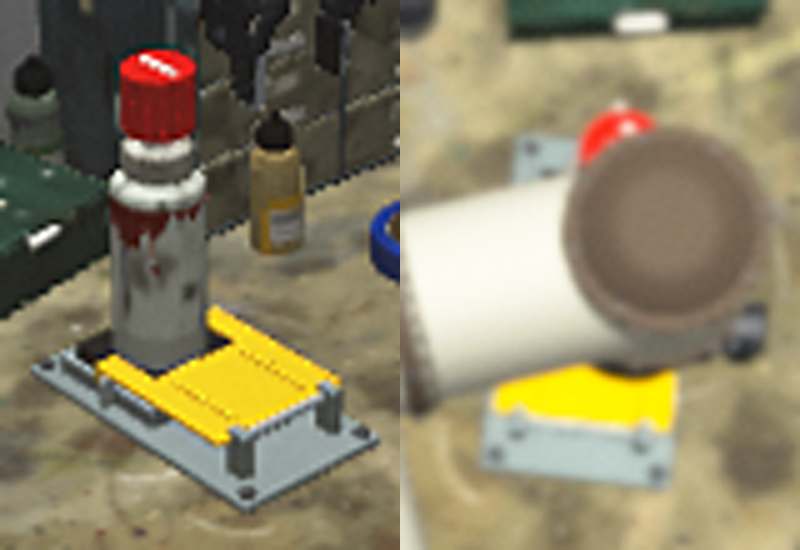

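drive_tool(commands=[[[0, 0, -1.5, 0, 0.03, 0], [-2.8, 0.1, -1.5, 0, 0.057, 0], [-6, 0.3, -1.5, 0, 0.057, 0], [-9, 0.4, -1.5, 0, 0.057, 0], [-11, 0.45, -1.5, 0, 0.057, 0]]], grip=0, grip_force=60)

```text
clock: 5.35
position: [0.6417, -0.0173, 0.3007]
ee_rot: [-179.6, -0.7, 176.4]
ft_force: [0.8, 0.4, 0.6]
grip_width: 0.0855
```

Run:
```python
from h import *
p,r,s=pose(); print(s['clock'],p,s['ee_rot'],s['qpos'].round(1),s['ft_force'].round(1))
o=ORI['down'](176.6,0)
rel([((.644,-.017,.31),o),((.644,-.017,.23),o)])
t=dict(np.load('pics/scene0.png.npz'))
im=t['color'].astype(int); m=(im[...,0]>120)&(im[...,1]<70)&(im[...,2]<70)
m[:, :305]=0;m[:,340:]=0;m[:160]=0;m[190:]=0
ys,xs=np.nonzero(m); print('scene cap cols',xs.min(),xs.max(),ys.min(),ys.max())
# predicted silhouette
an=np.linspace(0,2*np.pi,100)
for c in [(.6449,-.0166),(.644,-.017)]:
  P=np.vstack([np.c_[c[0]+.025*np.cos(an),c[1]+.025*np.sin(an),np.full(100,h)] for h in(.201,.245)])
  q=project(t,P);print(q.min(0),q.max(0))
  tt=dict(np.load('pics/top0.png.npz'));q=project(tt,P);print(q.min(0),q.max(0))
im=tt['color'].astype(int); m=(im[...,0]>150)&(im[...,1]<90)&(im[...,2]<90)
m[:, :335]=0;m[:,375:]=0;m[:165]=0;m[200:]=0
ys,xs=np.nonzero(m); print(xs.min(),xs.max(),ys.min(),ys.max())
```

```text
5.35 [ 0.6417343  -0.01729958  0.30067203] [-179.60244306   -0.7202422   176.35845355] [  12.9   22.6    8.     0.2  -76.2 -106.6] [0.8 0.4 0.6]
[-0.21, 0.04, -0.94] [-0.007, -0.013, -0.004] deg 0.9
[-0.31, 0.09, 7.06] [-0.007, -0.013, -0.004] deg 0.9
scene cap cols 314 328 165 183
[313.63622812 164.22468416] [329.11035883 183.19358964]
[344.49820108 171.9384329 ] [363.16462118 192.86383385]
[313.9176952 164.2704377] [329.39114902 183.24378074]
[344.62203815 172.25540011] [363.29522372 193.17638327]
346 362 173 189
```

drive_tool(commands=[[[-0.25, 0, 1.5, -0.007, -0.012, 0], [-0.3, 0.05, 3, -0.007, -0.012, 0], [-0.3, 0.05, 4.5, -0.007, -0.012, 0], [-0.3, 0.1, 6, -0.007, -0.012, 0], [-0.3, 0.1, 7, -0.007, -0.012, 0]]])

```text
clock: 5.77
position: [0.641, -0.0169, 0.2293]
ee_rot: [-180.0, -0.2, 176.4]
ft_force: [0.2, -0.6, 1.0]
grip_width: 0.0856
```

drive_tool(commands=[[[0, 0, 0, 0, 0, 0], [0, 0, 0, 0, 0, 0], [0, 0, 0, 0, 0, 0], [0, 0, 0, 0, 0, 0], [0, 0, 0, 0, 0, 0]]], grip=1, grip_force=60)

```text
clock: 6.18
position: [0.6426, -0.0167, 0.2337]
ee_rot: [180.0, 0.2, 176.4]
ft_force: [0.7, 1.5, 1.2]
grip_width: 0.0482
```

Run:
```python
from h import *
p,r,s=pose(); print(s['clock'],p,s['ee_rot'],s['qpos'].round(1),s['ft_force'].round(1),s['moment'].round(2),s['grip_width'])
for n in('scene','top'): snap(n,n+'5.png')
a=cv2.imread('pics/scene5.png');b=cv2.imread('pics/top5.png')
cv2.imwrite('pics/c5.png',np.hstack([cv2.resize(x,None,fx=5,fy=5,interpolation=cv2.INTER_CUBIC) for x in (a[155:265,290:370],b[150:260,310:390])]))
```

```text
6.1833 [ 0.64255765 -0.01671255  0.23368093] [1.79959694e+02 1.78916143e-01 1.76384347e+02] [  12.9   24.4    1.3    0.   -66.7 -106.5] [0.7 1.5 1.2] [0.39 0.   0.05] 0.04824833684821785
```

View pics/c5.png

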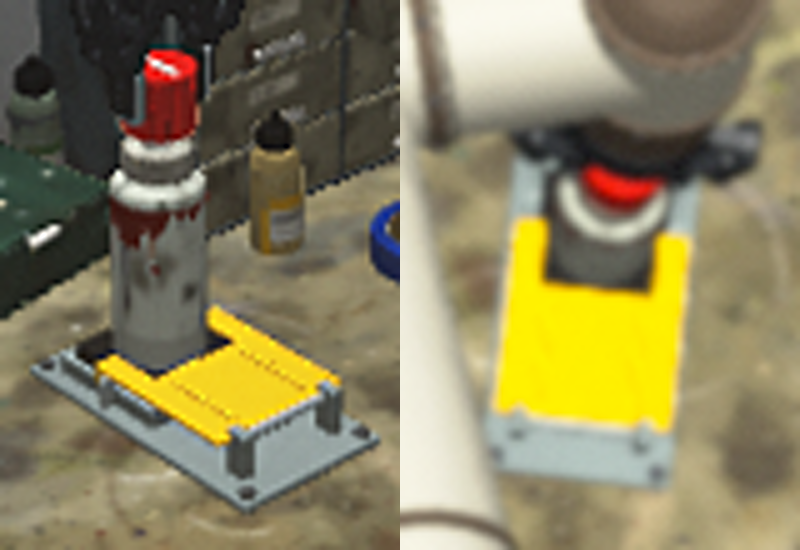

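drive_tool(commands=[[[0, 0, 0.1, 0, 0, 0], [0, 0, 0.25, 0, 0, 0], [0, 0, 0.4, 0, 0, 0], [0, 0, 0.5, 0, 0, 0], [0, 0, 0.6, 0, 0, 0]]], grip=1, grip_force=90)

```text
clock: 6.7
position: [0.6426, -0.0168, 0.2282]
ee_rot: [180.0, 0.2, 176.4]
ft_force: [-1.1, 2.9, 7.7]
grip_width: 0.048
```

drive_tool(commands=[[[0, 0, 0, 0, 0, 0], [0, 0, 0, 0, 0, 0], [0, 0, 0, 0, 0, 0], [0, 0, 0, 0, 0, 0], [0, 0, 0, 0, 0, 0]]])

```text
clock: 7.12
position: [0.6426, -0.0168, 0.2283]
ee_rot: [180.0, 0.2, 176.4]
ft_force: [-0.7, 1.8, 6.2]
grip_width: 0.048
```

Run:
```python
from h import *
p,r,s=pose(); print(s['clock'],p,s['ee_rot'],s['qpos'].round(1),s['ft_force'].round(1),s['moment'].round(2),s['grip_width'])
```

```text
7.1167 [ 0.64261588 -0.0168489   0.22826031] [179.9930323    0.20263806 176.40525058] [ 1.290e+01  2.470e+01  9.000e-01  1.000e-01 -6.600e+01 -1.065e+02] [-0.7  1.8  6.2] [0.65 0.37 0.04] 0.04798028717135874
```

drive_tool(commands=[[[0, 0, 0.05, 0, 0, -0.08], [0, 0, 0.05, 0, 0, -0.18], [0, 0, 0.05, 0, 0, -0.28], [0, 0, 0.05, 0, 0, -0.38], [0, 0, 0.05, 0, 0, -0.48]]])

```text
clock: 7.53
position: [0.6434, -0.0178, 0.2283]
ee_rot: [-179.8, 0.3, -155.8]
ft_force: [1.1, -1.2, 6.4]
grip_width: 0.0482
```

Run:
```python
from h import *
p,r,s=pose(); print(s['clock'],p,s['ee_rot'],s['qpos'].round(1),s['ft_force'].round(1),s['moment'].round(2),s['grip_width'])
snap('scene','scene6.png')
a=cv2.imread('pics/scene6.png')
cv2.imwrite('pics/c6.png',cv2.resize(a[155:225,290:370],None,fx=8,fy=8,interpolation=cv2.INTER_CUBIC))
```

```text
7.5333 [ 0.64336728 -0.01783233  0.22834067] [-179.79227954    0.25240375 -155.82858311] [ 12.9  24.7   0.9   0.2 -65.9 -78.8] [ 1.1 -1.2  6.4] [-0.27 -0.11 -0.  ] 0.048208834033800926
```

View pics/c6.png

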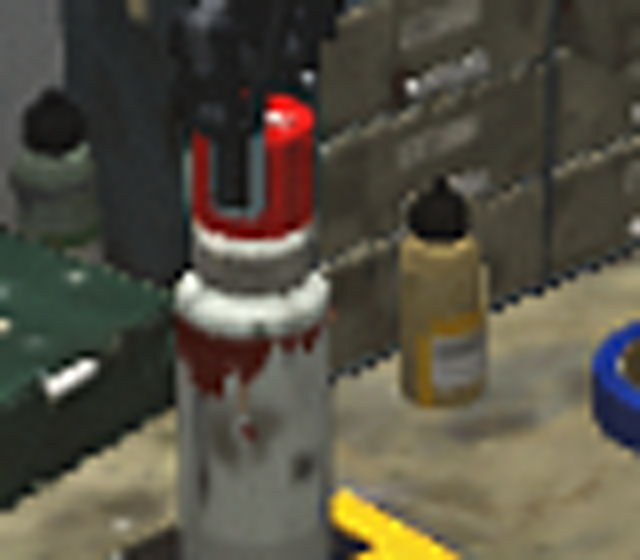

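drive_tool(commands=[[[0, 0, 0.03, 0, 0, -0.12], [0, 0, 0.03, 0, 0, -0.24], [0, 0, 0.03, 0, 0, -0.36], [0, 0, 0.03, 0, 0, -0.48], [0, 0, 0.03, 0, 0, -0.58]]])

```text
clock: 8.0
position: [0.6435, -0.0179, 0.2281]
ee_rot: [-179.7, 0.1, -122.6]
ft_force: [0.0, -2.1, 7.0]
grip_width: 0.0484
```

drive_tool(commands=[[[0, 0, 0, 0, 0, -0.07], [0, 0, 0, 0, 0, -0.07], [0, 0, 0, 0, 0, -0.07], [0, 0, 0, 0, 0, -0.07], [0, 0, 0, 0, 0, -0.07]]])

```text
clock: 8.42
position: [0.6437, -0.0181, 0.2282]
ee_rot: [-179.6, 0.1, -118.9]
ft_force: [1.5, -1.8, 8.0]
grip_width: 0.0479
```

Run:
```python
from h import *
p,r,s=pose(); print(s['clock'],p,s['ee_rot'],s['qpos'].round(1),s['ft_force'].round(1),s['moment'].round(2),s['grip_width'])
snap('scene','scene7.png')
a=cv2.imread('pics/scene7.png')
cv2.imwrite('pics/c7.png',cv2.resize(a[155:265,290:370],None,fx=5,fy=5,interpolation=cv2.INTER_CUBIC))
```

```text
8.4167 [ 0.64373765 -0.01805586  0.22824745] [-1.79623728e+02  9.03475756e-02 -1.18864136e+02] [ 12.8  24.7   0.9   0.2 -65.8 -41.8] [ 1.5 -1.8  8. ] [-0.45 -0.41  0.02] 0.04789111644621596
```

View pics/c7.png

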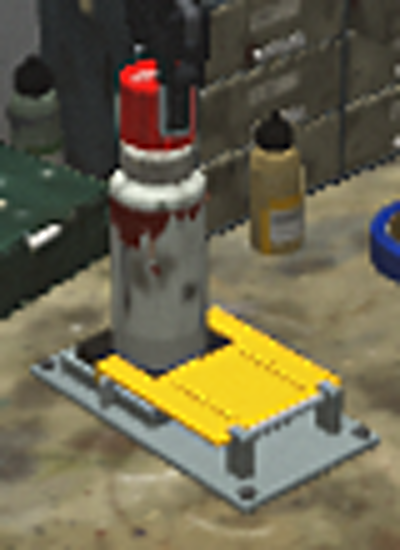

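drive_tool(commands=[[[0, 0, -0.2, 0, 0, 0], [0, 0, -0.5, 0, 0, 0], [0, 0, -0.8, 0, 0, 0], [0, 0, -1.1, 0, 0, 0], [0, 0, -1.4, 0, 0, 0]]])

```text
clock: 8.88
position: [0.6412, -0.0172, 0.2385]
ee_rot: [179.9, -0.1, -118.9]
ft_force: [1.5, -1.7, -2.1]
grip_width: 0.0482
```

drive_tool(commands=[[[0, 0, -0.4, 0, 0, 0], [0, 0, -0.8, 0, 0, 0], [0, 0, -1.2, 0, 0, 0], [0, 0, -1.6, 0, 0, 0], [0, 0, -2, 0, 0, 0]]])

```text
clock: 9.3
position: [0.6417, -0.0168, 0.26]
ee_rot: [180.0, 0.0, -118.9]
ft_force: [-0.2, -0.1, 0.2]
grip_width: 0.0479
```

Run:
```python
from h import *
p,r,s=pose(); print(s['clock'],p,s['ee_rot'],s['ft_force'].round(1),s['moment'].round(2),s['grip_width'])
snap('scene','scene8.png')
a=cv2.imread('pics/scene8.png')
cv2.imwrite('pics/c8.png',cv2.resize(a[155:265,290:370],None,fx=5,fy=5,interpolation=cv2.INTER_CUBIC))
```

```text
9.3 [ 0.64169897 -0.01680849  0.26001023] [ 1.79992393e+02  3.56951489e-03 -1.18882018e+02] [-0.2 -0.1  0.2] [ 0.01 -0.05  0.05] 0.047880194132207975
```

View pics/c8.png

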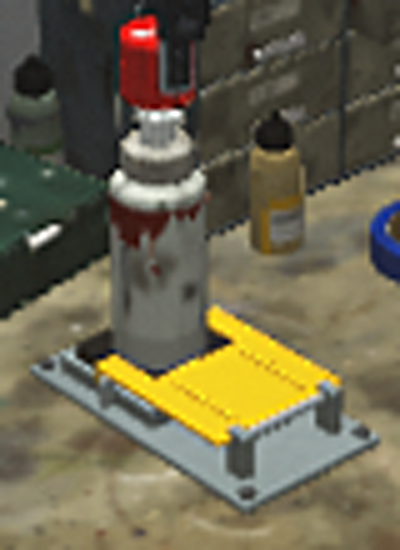

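Cap is off, with the neck visible beneath it. I'll lift another 3 cm, then hold.

drive_tool(commands=[[[0, 0, -0.6, 0, 0, 0], [0, 0, -1.2, 0, 0, 0], [0, 0, -1.8, 0, 0, 0], [0, 0, -2.4, 0, 0, 0], [0, 0, -3, 0, 0, 0]]])

```text
clock: 9.77
position: [0.642, -0.017, 0.2905]
ee_rot: [-180.0, 0.0, -118.9]
ft_force: [0.5, -0.5, -0.9]
grip_width: 0.0476
```

drive_tool(commands=[[[0, 0, 0, 0, 0, 0], [0, 0, 0, 0, 0, 0], [0, 0, 0, 0, 0, 0], [0, 0, 0, 0, 0, 0], [0, 0, 0, 0, 0, 0]]])

```text
clock: 10.18
position: [0.6417, -0.017, 0.2892]
ee_rot: [180.0, -0.0, -118.9]
ft_force: [-0.8, -0.7, -1.0]
grip_width: 0.048
```

drive_tool(commands=[[[0, 0, 0, 0, 0, 0], [0, 0, 0, 0, 0, 0], [0, 0, 0, 0, 0, 0], [0, 0, 0, 0, 0, 0], [0, 0, 0, 0, 0, 0]]])

```text
clock: 10.6
position: [0.6419, -0.0171, 0.2896]
ee_rot: [-180.0, 0.0, -118.9]
ft_force: [-0.1, -0.5, -0.8]
grip_width: 0.048
```

Run:
```python
from h import *
p,r,s=pose(); print(s['clock'],p,s['ee_rot'],s['ft_force'].round(1),s['moment'].round(2),s['grip_width'],s['dq'].round(2))
for n in('scene','top'): snap(n,n+'9.png')
a=cv2.imread('pics/scene9.png');b=cv2.imread('pics/top9.png')
cv2.imwrite('pics/c9.png',np.hstack([cv2.resize(a[145:285,250:430],None,fx=3,fy=3),cv2.resize(b[160:300,380:500],None,fx=2,fy=3)]))
```

```text
10.6 [ 0.64191993 -0.01706523  0.28960673] [-1.79973274e+02  3.29704296e-03 -1.18893235e+02] [-0.1 -0.5 -0.8] [ 0.03 -0.01  0.  ] 0.04799985262402252 [-0.09  0.   -0.07  0.04  0.02  0.03]
```

View pics/c9.png

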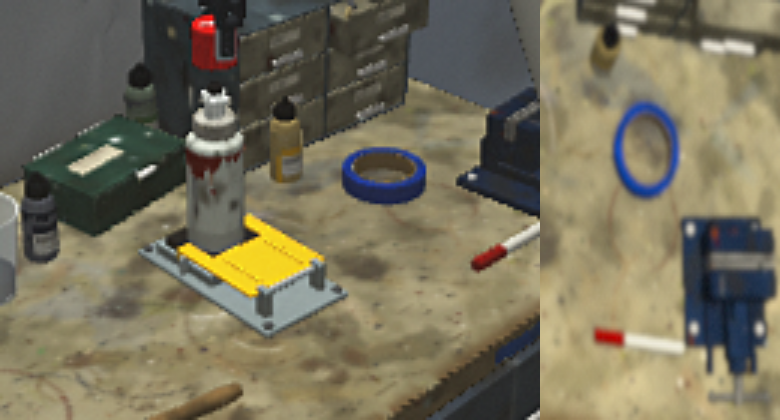

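The cap is clear of the neck and upright, the flap is shut, and the bottle is upright and seated. The tape, marker and droppers in view haven't moved, so I'm handing the job in.

```bash
python3 -c "
from workcell import robot; print(robot.finish_job())"
```

```text
the job is handed in; nothing more can be done
None
```

The job was handed in at about 10.7 s with every step of the task done; no verdict is reported.

- **Flap:** I pushed it from upright to shut with closed fingers and pressed it level with about 8 N. The pictures showed it shut afterwards and still shut at the end.
- **Cap:** I gripped it, pressed it about 5.4 mm (6–8 N upward), turned it 65° counter-clockwise and lifted it straight up. There was no twisting resistance that would suggest the bottle was being dragged round.
- **Last checks:**
  - The cap is held upright and still, about 56 mm above its locked height. It is within a few mm of the bottle's axis, at 48 mm finger opening, with wrist force under 1 N.
  - The bottle looks upright and seated.
  - The tape, marker and the dropper bottles in the last crops look undisturbed. I did not measure any of the bystanders. In the final crops the brush showed only in part and the lid not at all, but the arm never went near either.

**Disagreements:**
- Behind the flap, the tilted gripper brought joint 5 to its range limit (-9.1° read, limit -9.14°), with about 15 N of sideways force showing briefly. I reduced the tilt straight away.
- The measured grip width was 48 mm against the cap's stated 50 mm.

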